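# Widen an endoscope rack insert by one hole

### The job

On the washer-rack insert with the blue knob, pull the spring plunger straight up to its stop, slide the carriage one hole along the bar, away from the fixed white rest, and let the pin go fully down into that next hole. Finish while still gripping the blue knob with the pin held fully home: do not let go. Leave the insert with the yellow knob alone and do not knock the other things about.

Things in the scene. Friction and masses are not known exactly. Their poses are not given: they have to be found in the camera images.
- blue_unit: To adjust: fixed insert with the blue knob, green-painted steel base plate 300 x 130 x 8 mm. Origin: centre of the plate's underside; x along the index bar, z up. The aluminium bar (34 mm wide, top face 50 mm up) has five square 12 mm holes at x = -70, -30, 10, 50, 90 mm, y = 0. A grey carriage rides on it, at the start at x = -30 mm, locked in the second hole.
- blue_knob_center (a point): centre of the blue knob, an upright cylinder 28 mm in diameter, 38 mm tall; 121 mm above the table with the pin down (knob from 102 to 140 mm), on the carriage's middle, so at x = -30, y = 0 mm of its unit at the start. Below it a 12 mm stem, then the carriage's black boss up to 92 mm. Axes parallel to the unit's.
- blue_carriage (a joint): slide of the blue unit's carriage along its bar, m: 0 at the start, grows along the unit's +x, away from the fixed rest; the next hole is at 0.040. Range -0.04 to 0.12. Friction about 2 N with the pin lifted, locked (1.5 mm of play each way) with the pin in a hole.
- blue_plunger (a joint): lift of the blue unit's spring plunger and knob, m: 0 = pin fully down in a hole (8 mm deep), 0.008 = pin tip on the bar between holes, 0.014 = upper stop. A spring pushes it down with 3 N at 0, 6.5 N at the stop. The 9 mm pin has a round tip and drops in within about 1.5 mm of a hole's middle; it does not latch up.
- blue_knob: the blue knob as a solid body; its origin lies on the knob's axis at table height, 121 mm under the knob's centre, when the pin is down
- blue_carriage_top (a point): middle of the top face of the blue unit's grey carriage (50 mm along the bar, 56 mm across, top 84 mm above the table), under the knob; a white U rest sits at its +y side, 46 mm off, prongs up to 95 mm
- blue_next_hole (a point): middle of the next hole, in the bar's top face 50 mm above the table: where the pin must go; at x = 10, y = 0 mm of the unit
- blue_fixed_rest (a point): the fixed white U rest at the -x end of the blue unit (x = -125, y = 46 mm, prongs up to 93 mm above the table)
- yellow_unit: Leave alone: fixed insert with the yellow knob, green-painted steel base plate 300 x 130 x 8 mm. Origin: centre of the plate's underside; x along the index bar, z up. The aluminium bar (34 mm wide, top face 50 mm up) has five square 12 mm holes at x = -70, -30, 10, 50, 90 mm, y = 0. A grey carriage rides on it, at the start at x = -30 mm, locked in the second hole.
- yellow_carriage (a joint): slide of the yellow unit's carriage along its bar, m: 0 at the start, grows along the unit's +x, away from the fixed rest; the next hole is at 0.040. Range -0.04 to 0.12. Friction about 2 N with the pin lifted, locked (1.5 mm of play each way) with the pin in a hole.
- yellow_plunger (a joint): lift of the yellow unit's spring plunger and knob, m: 0 = pin fully down in a hole (8 mm deep), 0.008 = pin tip on the bar between holes, 0.014 = upper stop. A spring pushes it down with 3 N at 0, 6.5 N at the stop. The 9 mm pin has a round tip and drops in within about 1.5 mm of a hole's middle; it does not latch up.
- bowl: bystander: small steel bowl, 84 mm across, 40 mm tall; origin at the centre of its underside
- valve: bystander: red valve button, 30 mm across, 42 mm tall, standing; origin at the centre of its underside
- detergent: bystander: white bottle with green label, 56 mm across, 130 mm tall; origin at the centre of its underside
- brush: bystander: green-handled cleaning brush lying flat, 170 mm long; origin at the centre of its underside
- beaker: bystander: clear plastic beaker, 70 mm across, 90 mm tall; origin at the centre of its underside
- scope_head: bystander: black endoscope control head lying flat, about 190 mm long, 60 mm tall; origin at the centre of its underside
- cap_disc: bystander: orange round cap, 44 mm across, 18 mm tall; origin at the centre of its underside

How it is judged (in metres and radians):
On the way, in this order (a step that is already met when the one before it is completed fails the run):
1. the blue plunger is pulled up to its stop while the carriage is still at its first hole (value of joint blue_plunger above 0.011 m and value of joint blue_carriage between -0.006 and 0.006 m), for 0.1 s.
2. the carriage slides off towards the next hole with the pin out of its hole (value of joint blue_carriage above 0.012 m and value of joint blue_plunger above 0.006 m), for 0.05 s.
3. the pin is fully down in the next hole (value of joint blue_carriage between 0.036 and 0.044 m and value of joint blue_plunger below 0.002 m), for 0.2 s.
At the end, for the whole second after the job is handed in: The blue carriage stands at the next hole (40 mm from its start, within 4 mm), its plunger is within 2 mm of fully down, and the fingers still hold the blue knob (over 3 N of contact, grasp point within 35 mm of the knob's centre) (all of step 3 and contact force between the fingers and blue_knob above 3 N and distance between the grasp point and blue_knob_center below 0.035 m); the arm keeps its last pose, push and grip.
It fails at once if the yellow insert's plunger or carriage is moved (over 4 mm) (value of joint any of yellow_plunger, yellow_carriage above 0.004 m or value of joint yellow_carriage below -0.004 m).
It fails at once if a bystander is pushed over 30 mm from its place (distance of any of bowl, valve, detergent, brush, beaker, scope_head, cap_disc from where it was at the start of the episode above 0.03 m).
It also fails if it takes over 35 s, if anything falls off the work surface, if the arm or the gripper's body presses on something with over 40 N, if the wrist force passes 120 N, or if a joint passes its speed limit or range.

### The arm

A 6-joint arm with a two-finger parallel gripper is mounted at the origin on the work surface. World frame = base frame: x ahead of the robot, y to its left, z up, the work surface at z = 0. Lengths are in mm, angles in rad, forces in N, time in s.
With the tool pointing down it reaches from about 350 to 875 mm from the base axis. Payload 15.5 kg.
Tool frame: the origin (TCP) lies between the finger pads; the fingertips stand 8 mm ahead of it and the grasp point (between the pads) lies 11 mm behind it; z points along the fingers, y is the line along which they close (so a half turn about z gives the same grasp; the last joint's range is limited). The gripper opens to 85 mm and grips with 20 to 120 N. Pads are 22 mm wide; open, the fingers measure 114 mm over their backs; the gripper's body (76 mm by 85 mm) begins 54 mm behind the grasp point. The pads swing forward as they close: fully open they stand 13 mm farther back than shut.
Start: joints at [-1.202, 0.494, 1.345, -0, 1.302, -0.096], TCP at [280.154, -558.695, 239.277] pointing down, gripper open.
Joint ranges: [-2.91, 2.91], [-0.82, 2.16], [0.22, 2.67], [-1.22, 4.37], [0.12, 2.79], [-3.08, 3.08]. Speed limits (rad/s): [1.89, 1.89, 2.57, 3.01, 3.01, 3.01].

### API

Orientations are given as a unit quaternion [x, y, z, w].
In Python, from workcell import * gives the robot as it stands.
- The arm moves only by the tool jog_arm, never from a script. Its argument "motion" is a list of rows, each an object of numbers: "dx", "dy", "dz": the shift along the tool's x, y, z in mm; "rx", "ry", "rz": the turn, a rotation vector about the tool's x, y, z in degrees; "hand": the opening, from 0 (shut) to 1 (fully open). A call has 1 to 8 rows; each row shifts and turns the commanded pose from where the row before left it, along the tool's axes as they then stand; what a row does not reach is not made up. A row lasts 1/12 s, in which the tool goes at most 41.7 mm and 7.16 degrees, less where a joint would pass 70% of its speed; a pose out of reach is approached as far as the arm can. A call is refused whole if a number of a shift passes 41.7 or a number of a turn 7.16, either way. A call with a gripper value outside its range is refused whole. The fingers move at their own pace and stop on an object; "grip_force" is the grip in N (left out, the last holds). Time passes only in rows, so rows that do not move let the fingers close. It gives the time, the measured TCP pose, the force, the opening and the grip force at its end, in the units of the state.
- state(): the state, without advancing time (a new reading comes with each control period).
- camera(name): name is "scene" or "top"; returns a dict with "img" (420x560x3 uint8, red, green, blue), "fx", "fy", "cx", "cy" (pixels), "extrinsics" (4x4, takes a point from camera to world coordinates). Camera axes: x right, y down, z forward; pixel columns grow to the right and rows downward; lengths in mm; the calibration is good to about 2 mm. A picture is of the moment at which its call begins. There is no depth.
- close_job(): hands the job in; it is judged then, once.
Trained networks look in the newest picture that a camera, given by its name, has taken for a name from the list of things; names that differ only in an ending like _2 or _b are one class to them, and where a whole thing is asked for, a point or a joint stands for the part that bears it (a point fixed in the world has none). Each returns a list of dicts, best first, with "confidence" (0 to 1); they miss things now and then, are a little off and sometimes report something else, mostly with a low value. They report only what shows in the picture. A call takes as long as a camera call.
- boxes_of(camera, query): "centre" ([x, y, z] in mm, in the coordinates of the camera as it stood for that picture, good to about 4 mm: the middle of the surface that is visible of it).
- outline_of(camera, query): "region" (420x560 bool, what is visible of it).
The state is a dict: "clock": time; "q": joint angles; "joint_velocities": joint speeds; "joint_efforts": joint torques, N m; "ee_pos": TCP position; "tcp_rot": TCP orientation; "contact_force": force on the tool from outside, world axes, zero at the start; "torque": the same for the moment, N m; "grip_width": finger opening in mm; "grip_force": force on a finger pad.
Only numpy, scipy, OpenCV 4.12 (cv2) and the standard library are available. Lean on these libraries where they do the work, as an engineer would, in place of code of your own. Each camera call takes 0.05 s, during which the arm holds its last target. There are 200 camera calls.

## Working session

There is one attempt and no reset: what is moved stays moved. The work goes in short steps, Python scripts to look and compute and a tool call to move; the robot and the scene stay as the last step left them, time stands still between calls to the robot, and variables do not carry over. Pictures are saved under pics/ and viewed, at most 10 in all, crops included, and the job is handed in when it is done.

Besides the shell and the picture viewer there is one more tool, called after "Call:" in YAML: its name, and indented under it one key for each argument. jog_arm: Moves the arm, as the interface text tells. Its arguments: {"type":"object","properties":{"motion":{"type":"array","items":{"type":"object","properties":{"dx":{"type":"number"},"dy":{"type":"number"},"dz":{"type":"number"},"rx":{"type":"number"},"ry":{"type":"number"},"rz":{"type":"number"},"hand":{"type":"number"}}}},"grip_force":{"type":"number"}},"required":["motion"]}

```bash
mkdir -p pics
cat > h.py <<'E'
from workcell import *
import numpy as np, cv2
def snap(n,f):
    c=camera(n); cv2.imwrite('pics/'+f,c['img'][:,:,::-1]); return c
def world(c,p): 
    return (np.array(c['extrinsics'])@np.r_[p,1])[:3]
def ray(c,u,v,z):
    E=np.array(c['extrinsics']); d=E[:3,:3]@np.array([(u-c['cx'])/c['fx'],(v-c['cy'])/c['fy'],1]); o=E[:3,3]
    return o+d*(z-o[2])/d[2]
E
python3 - <<'E'
from h import *
for n in ['top','scene']:
    c=snap(n,n+'1.png')
    print(n,np.round(c['extrinsics'],2).tolist(),c['fx'])
    for q in ['blue_unit','blue_knob','blue_carriage_top','blue_next_hole','blue_fixed_rest','yellow_unit']+(['bowl','valve','detergent','brush','beaker','scope_head','cap_disc'] if n=='top' else []):
        for b in boxes_of(n,q)[:2]: print(q,np.round(world(c,b['centre'])),round(b['confidence'],2))
s=state();print(s['clock'],s['ee_pos'],s['tcp_rot'],s['contact_force'],s['grip_width'])
E
```

```text
top [[0.03, -0.99, 0.11, 366.51], [-1.0, -0.03, -0.01, -14.51], [0.01, -0.11, -0.99, 1256.78], [0.0, 0.0, 0.0, 1.0]] 433.6992984022292
blue_unit [469. 235.   5.] 0.81
blue_unit [619.  -8.  90.] 0.48
blue_knob [449. 224. 141.] 0.69
blue_carriage_top [443. 234.  81.] 0.8
blue_carriage_top [475.   6.  44.] 0.38
blue_next_hole [473. 234.  10.] 0.79
blue_fixed_rest [471. 239.  12.] 0.64
yellow_unit [ 475. -258.   10.] 0.9
yellow_unit [433. 501.  37.] 0.34
bowl [391.   8.  20.] 0.79
bowl [470. 234.   9.] 0.2
valve [471. 234.  10.] 0.66
valve [475.   6.  44.] 0.54
detergent [619.  -6.  89.] 0.93
brush [665. 448.  19.] 0.66
beaker [ 579. -500.   55.] 0.63
scope_head [433. 498.  37.] 0.92
cap_disc [ 415. -521.   19.] 0.6
scene [[-0.06, 0.52, -0.85, 1607.82], [1.0, 0.03, -0.05, 63.05], [0.0, -0.85, -0.52, 788.03], [0.0, 0.0, 0.0, 1.0]] 488.0521526969819
blue_unit [484. 236.  13.] 0.9
blue_knob [457. 232. 124.] 0.69
blue_carriage_top [456. 235.  80.] 0.83
blue_next_hole [484. 244.  15.] 0.73
blue_next_hole [643.  -1.  80.] 0.5
blue_fixed_rest [487. 235.  13.] 0.85
blue_fixed_rest [456. 237.  81.] 0.23
yellow_unit [ 487. -261.    8.] 0.76
yellow_unit [486. 240.  13.] 0.52
1.05 [ 280.14543289 -558.69102303  239.2630507 ] [ 9.73113849e-01  2.30324634e-01 -1.20676965e-05 -1.76567681e-05] [-0.25146574 -0.10615691  0.30707178] 85.32733545099235
```

View pics/top1.png

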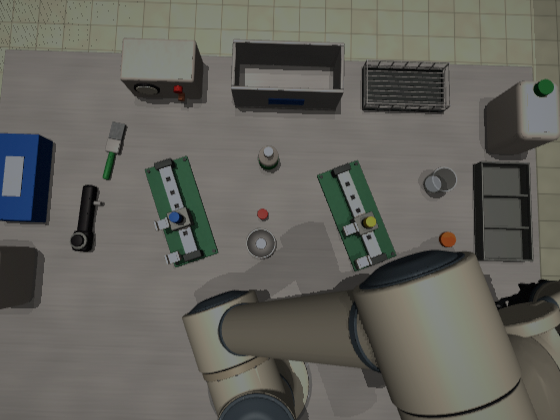

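View pics/scene1.png

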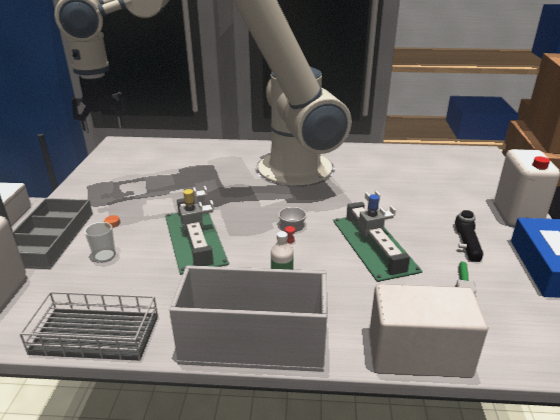

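The top view shows the blue unit around (182,212), with its knob at (175,216) and fixed rest at (173,258). The unit's +x therefore points up in the image, roughly world +x, with a yaw of about 16°. Next I'll measure it more exactly.

Run:
```python
from h import *
for n,zk in [('top',0),('scene',0)]:
    c=camera(n); hsv=cv2.cvtColor(c['img'],cv2.COLOR_RGB2HSV)
    o=boxes_of(n,'blue_knob'); r=outline_of(n,'blue_knob')
    m=r[0]['region'].astype(np.uint8) if r else None
    if m is not None:
        ys,xs=np.nonzero(m); print(n,'knob outline',xs.min(),xs.max(),ys.min(),ys.max(),xs.mean(),ys.mean(),r[0]['confidence'])
        for z in (121,130,140): print(z,ray(c,xs.mean(),ys.mean(),z).round(1))
    r=outline_of(n,'blue_unit')[0]; m=r['region'].astype(np.uint8)
    g=cv2.inRange(hsv,(45,80,20),(90,255,160))&(cv2.dilate(m,np.ones((9,9)))*255)
    P=np.argwhere(g)[:,::-1]
    W=np.array([ray(c,u,v,8)[:2] for u,v in P],np.float32)
    print(n,'rect',cv2.minAreaRect(W))
    b=(hsv[...,0]>100)&(hsv[...,0]<125)&(hsv[...,1]>130)&(hsv[...,2]>50)
    x0,y0=(182,212) if n=='top' else (374,206)
    yy,xx=np.nonzero(b); k=(abs(xx-x0)<20)&(abs(yy-y0)<20)
    print('blue px',k.sum(),xx[k].mean() if k.any() else 0,yy[k].mean() if k.any() else 0, xx[k].min(),xx[k].max(),yy[k].min(),yy[k].max())
    print(ray(c,xx[k].mean(),yy[k].mean(),121).round(1),ray(c,xx[k].mean(),yy[k].mean(),138).round(1))
```

```text
top knob outline 258 266 209 217 261.97058823529414 213.05882352941177 0.68
121 [466.1   5.6 121. ]
130 [465.3   5.4 130. ]
140 [464.4   5.3 140. ]
top rect ((475.6490783691406, 241.90773010253906), (296.21881103515625, 127.72537231445312), 20.494319915771484)
blue px 86 173.8953488372093 216.6860465116279 169 179 212 221
[449.2 235.8 121. ] [448. 232. 138.]
scene knob outline 368 379 194 211 373.48192771084337 202.14457831325302 0.7
121 [449.2 233.7 121. ]
130 [464.9 231.4 130. ]
140 [482.2 228.8 140. ]
scene rect ((485.3055725097656, 244.9066162109375), (291.4056091308594, 125.58203887939453), 19.753808975219727)
blue px 35 374.0 196.77142857142857 370 378 195 199
[419.4 237.8 121. ] [449.6 233.4 138. ]
```

Call:
jog_arm:
  motion:
    - {"dx": 21, "dy": -26.3, "hand": 1}
    - {"dx": 21, "dy": -26.3, "hand": 1}
    - {"dx": 21, "dy": -26.3, "hand": 1}
    - {"dx": 21, "dy": -26.3, "hand": 1}
    - {"dx": 21, "dy": -26.3, "hand": 1}
    - {"dx": 21, "dy": -26.3, "hand": 1}
    - {"dx": 21, "dy": -26.3, "hand": 1}
    - {"dx": 21, "dy": -26.3, "hand": 1}

```text
validation failed for argument at $.mo...
```

Call:
jog_arm:
  motion:
    - {"dx": 21, "dy": -26.3, "hand": 1}
    - {"dx": 21, "dy": -26.3, "hand": 1}
    - {"dx": 21, "dy": -26.3, "hand": 1}
    - {"dx": 21, "dy": -26.3, "hand": 1}
    - {"dx": 21, "dy": -26.3, "hand": 1}
    - {"dx": 21, "dy": -26.3, "hand": 1}
    - {"dx": 21, "dy": -26.3, "hand": 1}
    - {"dx": 21, "dy": -26.3, "hand": 1}

```text
validation failed for argument at $.mo...
```

Call:
jog_arm:
  motion:
    - {"dx": 21, "dy": -26.3, "hand": 1}
    - {"dx": 21, "dy": -26.3, "hand": 1}
    - {"dx": 21, "dy": -26.3, "hand": 1}
    - {"dx": 21, "dy": -26.3, "hand": 1}
    - {"dx": 21, "dy": -26.3, "hand": 1}
    - {"dx": 21, "dy": -26.3, "hand": 1}
    - {"rz": 6.4, "hand": 1}
    - {"dx": 0, "hand": 1}

```text
validation failed for argument at $.mo...
```

Call:
jog_arm:
  motion:
    - {"dx": 21, "dy": -26.3, "dz": 0, "rx": 0, "ry": 0, "rz": 0, "hand": 1}

```text
clock: 1.53
ee_pos: [286.4, -529.6, 239.1]
tcp_rot: [0.973, 0.229, -0.0, 0.001]
contact_force: [-0.2, 1.2, -1.1]
grip_width: 85.6
grip_force: 0.0
```

All seven fields are required in each row.

Call:
jog_arm:
  motion:
    - {"dx": 21, "dy": -26.3, "dz": 0, "rx": 0, "ry": 0, "rz": 0, "hand": 1}
    - {"dx": 21, "dy": -26.3, "dz": 0, "rx": 0, "ry": 0, "rz": 0, "hand": 1}
    - {"dx": 21, "dy": -26.3, "dz": 0, "rx": 0, "ry": 0, "rz": 0, "hand": 1}
    - {"dx": 21, "dy": -26.3, "dz": 0, "rx": 0, "ry": 0, "rz": 0, "hand": 1}
    - {"dx": 21, "dy": -26.3, "dz": 0, "rx": 0, "ry": 0, "rz": 0, "hand": 1}
    - {"dx": 21, "dy": -26.3, "dz": 0, "rx": 0, "ry": 0, "rz": 0, "hand": 1}
    - {"dx": 21, "dy": -26.3, "dz": 0, "rx": 0, "ry": 0, "rz": 0, "hand": 1}
    - {"dx": 21, "dy": -26.3, "dz": 0, "rx": 0, "ry": 0, "rz": 0, "hand": 1}

```text
clock: 2.2
ee_pos: [343.0, -260.9, 239.4]
tcp_rot: [0.973, 0.23, 0.0, 0.0]
contact_force: [1.5, 0.4, -0.8]
grip_width: 85.7
grip_force: 0.0
```

Call:
jog_arm:
  motion:
    - {"dx": 21, "dy": -26.3, "dz": 0, "rx": 0, "ry": 0, "rz": 0, "hand": 1}
    - {"dx": 21, "dy": -26.3, "dz": 0, "rx": 0, "ry": 0, "rz": 0, "hand": 1}
    - {"dx": 21, "dy": -26.3, "dz": 0, "rx": 0, "ry": 0, "rz": 0, "hand": 1}
    - {"dx": 21, "dy": -26.3, "dz": 0, "rx": 0, "ry": 0, "rz": 0, "hand": 1}
    - {"dx": 21, "dy": -26.3, "dz": 0, "rx": 0, "ry": 0, "rz": 0, "hand": 1}
    - {"dx": 21, "dy": -26.3, "dz": 0, "rx": 0, "ry": 0, "rz": 0, "hand": 1}
    - {"dx": 21, "dy": -26.3, "dz": 0, "rx": 0, "ry": 0, "rz": 0, "hand": 1}
    - {"dx": 21, "dy": -26.3, "dz": 0, "rx": 0, "ry": 0, "rz": 0, "hand": 1}

```text
clock: 2.87
ee_pos: [399.0, 2.6, 239.5]
tcp_rot: [0.973, 0.23, 0.0, 0.0]
contact_force: [1.1, -0.8, -0.3]
grip_width: 85.2
grip_force: 0.0
```

Call:
jog_arm:
  motion:
    - {"dx": 21, "dy": -26.3, "dz": 0, "rx": 0, "ry": 0, "rz": 0, "hand": 1}
    - {"dx": 21, "dy": -26.3, "dz": 0, "rx": 0, "ry": 0, "rz": 0, "hand": 1}
    - {"dx": 21, "dy": -26.3, "dz": 0, "rx": 0, "ry": 0, "rz": 0, "hand": 1}
    - {"dx": 21, "dy": -26.3, "dz": 0, "rx": 0, "ry": 0, "rz": 0, "hand": 1}
    - {"dx": 21, "dy": -26.3, "dz": 0, "rx": 0, "ry": 0, "rz": 0, "hand": 1}
    - {"dx": 0, "dy": 0, "dz": 0, "rx": 0, "ry": 0, "rz": 6.4, "hand": 1}
    - {"dx": 0, "dy": 0, "dz": 0, "rx": 0, "ry": 0, "rz": 0, "hand": 1}

```text
clock: 3.45
ee_pos: [433.9, 167.1, 239.2]
tcp_rot: [0.985, 0.174, 0.0, -0.0]
contact_force: [0.6, -0.2, -0.2]
grip_width: 85.3
grip_force: 0.0
```

Call:
jog_arm:
  motion:
    - {"dx": 18, "dy": -28, "dz": 0, "rx": 0, "ry": 0, "rz": 0, "hand": 1}
    - {"dx": 18, "dy": -28.5, "dz": 0, "rx": 0, "ry": 0, "rz": 0, "hand": 1}
    - {"dx": 0, "dy": 0, "dz": 30, "rx": 0, "ry": 0, "rz": 0, "hand": 1}
    - {"dx": 0, "dy": 0, "dz": 30, "rx": 0, "ry": 0, "rz": 0, "hand": 1}
    - {"dx": 0, "dy": 0, "dz": 0, "rx": 0, "ry": 0, "rz": 0, "hand": 1}

```text
clock: 3.87
ee_pos: [445.7, 229.7, 175.4]
tcp_rot: [0.984, 0.177, -0.003, 0.001]
contact_force: [-2.2, -1.0, -1.7]
grip_width: 85.4
grip_force: 0.0
```

Run:
```python
from h import *
I=[]
for n,(u,v) in [('top',(175,216)),('scene',(374,205))]:
    c=camera(n); a=c['img'][v-50:v+50,u-50:u+50,::-1]
    I.append(cv2.resize(a,(400,400),interpolation=cv2.INTER_CUBIC))
    E=np.linalg.inv(c['extrinsics'])
    for p in [state()['ee_pos'],(448.5,232.5,121)]:
        q=E[:3,:3]@np.array(p)+E[:3,3]; print(n,q[0]/q[2]*c['fx']+c['cx'],q[1]/q[2]*c['fy']+c['cy'])
cv2.imwrite('pics/close1.png',np.hstack(I)); print(state()['ee_pos'])
```

```text
top 171.3012650311093 216.0447073333045
top 175.1270347730906 217.00302399488785
scene 374.2176333506624 182.8072756303248
scene 373.0226826425396 201.99666849834406
[447.59567504 230.12619623 179.35824769]
```

View pics/close1.png

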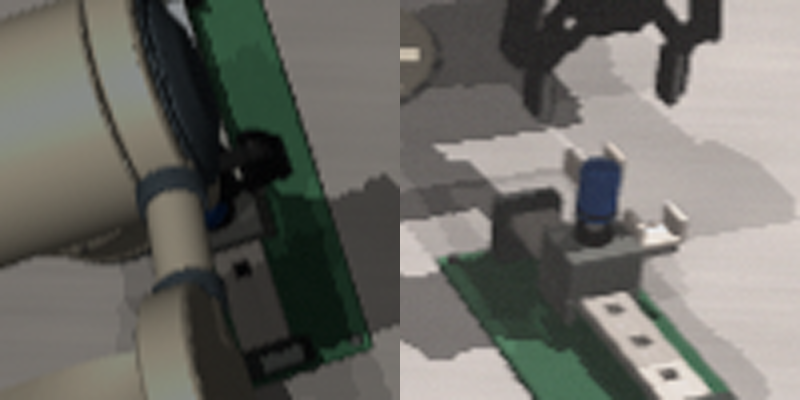

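The close view shows the knob between the fingers, at crop position (600,188) in the scene half. It needs about 3 mm towards +y, then I'll descend.

Call:
jog_arm:
  motion:
    - {"dx": 2, "dy": -3, "dz": 15, "rx": 0, "ry": 0, "rz": 0, "hand": 1}
    - {"dx": 0, "dy": 0, "dz": 20, "rx": 0, "ry": 0, "rz": 0, "hand": 1}
    - {"dx": 0, "dy": 0, "dz": 20, "rx": 0, "ry": 0, "rz": 0, "hand": 1}
    - {"dx": 0, "dy": 0, "dz": 10, "rx": 0, "ry": 0, "rz": 0, "hand": 1}
    - {"dx": 0, "dy": 0, "dz": 0, "rx": 0, "ry": 0, "rz": 0, "hand": 1}
    - {"dx": 0, "dy": 0, "dz": 0, "rx": 0, "ry": 0, "rz": 0, "hand": 1}

```text
clock: 4.47
ee_pos: [449.4, 234.4, 115.4]
tcp_rot: [0.984, 0.176, 0.0, -0.0]
contact_force: [-0.2, 0.1, -0.6]
grip_width: 85.4
grip_force: 0.0
```

Run:
```python
from h import *
c=camera('scene'); a=c['img'][155:255,324:424,::-1]
cv2.imwrite('pics/close2.png',cv2.resize(a,(600,600),interpolation=cv2.INTER_CUBIC)); s=state();print(s['ee_pos'],s['contact_force'])
```

```text
[449.62386379 234.57174364 115.65787118] [-0.05846202 -0.47730713  0.43736308]
```

View pics/close2.png

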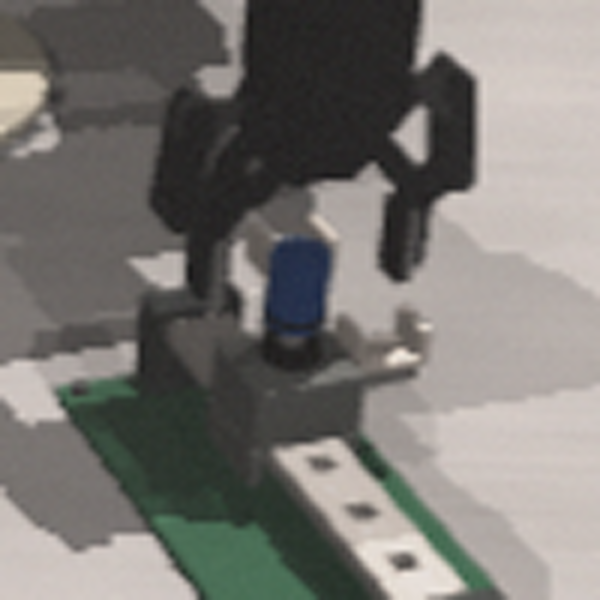

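Fingers straddle the knob (finger centres about 212 and 405, knob 298), so the knob is slightly towards −y. I'll shift 2 mm and close gently.

Call:
jog_arm:
  motion:
    - {"dx": -1.5, "dy": 2, "dz": 2, "rx": 0, "ry": 0, "rz": 0, "hand": 1}
    - {"dx": 0, "dy": 0, "dz": 0, "rx": 0, "ry": 0, "rz": 0, "hand": 0}
    - {"dx": 0, "dy": 0, "dz": 0, "rx": 0, "ry": 0, "rz": 0, "hand": 0}
    - {"dx": 0, "dy": 0, "dz": 0, "rx": 0, "ry": 0, "rz": 0, "hand": 0}
    - {"dx": 0, "dy": 0, "dz": 0, "rx": 0, "ry": 0, "rz": 0, "hand": 0}
    - {"dx": 0, "dy": 0, "dz": 0, "rx": 0, "ry": 0, "rz": 0, "hand": 0}
    - {"dx": 0, "dy": 0, "dz": 0, "rx": 0, "ry": 0, "rz": 0, "hand": 0}
    - {"dx": 0, "dy": 0, "dz": 0, "rx": 0, "ry": 0, "rz": 0, "hand": 0}
  grip_force: 20

```text
clock: 5.18
ee_pos: [448.1, 232.7, 112.6]
tcp_rot: [0.984, 0.176, 0.0, -0.0]
contact_force: [-3.3, 5.4, 5.8]
grip_width: 27.4
grip_force: 21.4
```

Call:
jog_arm:
  motion:
    - {"dx": 0, "dy": 0, "dz": 0, "rx": 0, "ry": 0, "rz": 0, "hand": 0}
    - {"dx": 0, "dy": 0, "dz": 0, "rx": 0, "ry": 0, "rz": 0, "hand": 0}
    - {"dx": 0, "dy": 0, "dz": 0, "rx": 0, "ry": 0, "rz": 0, "hand": 0}
    - {"dx": 0, "dy": 0, "dz": 0, "rx": 0, "ry": 0, "rz": 0, "hand": 0}

```text
clock: 5.52
ee_pos: [448.1, 232.7, 112.6]
tcp_rot: [0.984, 0.176, 0.0, -0.0]
contact_force: [-3.3, 5.4, 5.7]
grip_width: 27.9
grip_force: 21.4
```

Call:
jog_arm:
  motion:
    - {"dx": 0, "dy": -0.6, "dz": 0, "rx": 0, "ry": 0, "rz": 0, "hand": 0}
    - {"dx": 0, "dy": 0, "dz": 0, "rx": 0, "ry": 0, "rz": 0, "hand": 0}
    - {"dx": 0, "dy": 0, "dz": 0, "rx": 0, "ry": 0, "rz": 0, "hand": 0}
    - {"dx": 0, "dy": 0, "dz": -3, "rx": 0, "ry": 0, "rz": 0, "hand": 0}
    - {"dx": 0, "dy": 0, "dz": 0, "rx": 0, "ry": 0, "rz": 0, "hand": 0}
  grip_force: 50

```text
clock: 5.93
ee_pos: [447.9, 232.8, 115.5]
tcp_rot: [0.984, 0.176, -0.0, -0.0]
contact_force: [-0.2, 2.1, -3.2]
grip_width: 26.9
grip_force: 49.4
```

Call:
jog_arm:
  motion:
    - {"dx": 0, "dy": 0, "dz": -3, "rx": 0, "ry": 0, "rz": 0, "hand": 0}
    - {"dx": 0, "dy": 0, "dz": -3, "rx": 0, "ry": 0, "rz": 0, "hand": 0}
    - {"dx": 0, "dy": 0, "dz": -3, "rx": 0, "ry": 0, "rz": 0, "hand": 0}
    - {"dx": 0, "dy": 0, "dz": -1, "rx": 0, "ry": 0, "rz": 0, "hand": 0}
    - {"dx": 0, "dy": 0, "dz": 0, "rx": 0, "ry": 0, "rz": 0, "hand": 0}
    - {"dx": 0, "dy": 0, "dz": 0, "rx": 0, "ry": 0, "rz": 0, "hand": 0}

```text
clock: 6.43
ee_pos: [447.8, 232.8, 125.3]
tcp_rot: [0.984, 0.176, -0.0, -0.0]
contact_force: [-0.3, 2.4, -6.0]
grip_width: 26.9
grip_force: 49.6
```

Call:
jog_arm:
  motion:
    - {"dx": 0, "dy": 0, "dz": -1, "rx": 0, "ry": 0, "rz": 0, "hand": 0}
    - {"dx": 0, "dy": 0, "dz": -0.5, "rx": 0, "ry": 0, "rz": 0, "hand": 0}
    - {"dx": 0, "dy": 0, "dz": 0, "rx": 0, "ry": 0, "rz": 0, "hand": 0}
    - {"dx": 0, "dy": 0, "dz": 0, "rx": 0, "ry": 0, "rz": 0, "hand": 0}

```text
clock: 6.77
ee_pos: [447.9, 232.7, 126.7]
tcp_rot: [0.984, 0.176, -0.0, -0.0]
contact_force: [-0.9, 3.4, -7.6]
grip_width: 26.5
grip_force: 49.6
```

Call:
jog_arm:
  motion:
    - {"dx": 4, "dy": 0, "dz": 0.5, "rx": 0, "ry": 0, "rz": 0, "hand": 0}
    - {"dx": 5, "dy": 0, "dz": 0, "rx": 0, "ry": 0, "rz": 0, "hand": 0}
    - {"dx": 6, "dy": 0, "dz": 0, "rx": 0, "ry": 0, "rz": 0, "hand": 0}
    - {"dx": 5, "dy": 0, "dz": 0, "rx": 0, "ry": 0, "rz": 0, "hand": 0}
    - {"dx": 0, "dy": 0, "dz": 0, "rx": 0, "ry": 0, "rz": 0, "hand": 0}
    - {"dx": 0, "dy": 0, "dz": 0, "rx": 0, "ry": 0, "rz": 0, "hand": 0}

```text
clock: 7.27
ee_pos: [467.6, 240.1, 126.3]
tcp_rot: [0.984, 0.176, 0.001, -0.0]
contact_force: [0.1, 5.2, -7.1]
grip_width: 26.7
grip_force: 49.6
```

Call:
jog_arm:
  motion:
    - {"dx": 5, "dy": -0.3, "dz": 0, "rx": 0, "ry": 0, "rz": 0, "hand": 0}
    - {"dx": 5, "dy": 0, "dz": 0, "rx": 0, "ry": 0, "rz": 0, "hand": 0}
    - {"dx": 5, "dy": 0, "dz": 0, "rx": 0, "ry": 0, "rz": 0, "hand": 0}
    - {"dx": 4, "dy": 0, "dz": 0, "rx": 0, "ry": 0, "rz": 0, "hand": 0}
    - {"dx": 0, "dy": 0, "dz": 0, "rx": 0, "ry": 0, "rz": 0, "hand": 0}
    - {"dx": 0, "dy": 0, "dz": 0, "rx": 0, "ry": 0, "rz": 0, "hand": 0}
    - {"dx": 0, "dy": 0, "dz": 0, "rx": 0, "ry": 0, "rz": 0, "hand": 0}

```text
clock: 7.85
ee_pos: [485.0, 246.7, 126.4]
tcp_rot: [0.984, 0.176, 0.001, -0.0]
contact_force: [1.8, 1.8, -8.1]
grip_width: 27.1
grip_force: 49.7
```

Call:
jog_arm:
  motion:
    - {"dx": 0.3, "dy": 0, "dz": 2.5, "rx": 0, "ry": 0, "rz": 0, "hand": 0}
    - {"dx": 0, "dy": 0, "dz": 2.5, "rx": 0, "ry": 0, "rz": 0, "hand": 0}
    - {"dx": 0, "dy": 0, "dz": 2, "rx": 0, "ry": 0, "rz": 0, "hand": 0}
    - {"dx": 0, "dy": 0, "dz": 1.5, "rx": 0, "ry": 0, "rz": 0, "hand": 0}
    - {"dx": 0, "dy": 0, "dz": 0, "rx": 0, "ry": 0, "rz": 0, "hand": 0}
    - {"dx": 0, "dy": 0, "dz": 0, "rx": 0, "ry": 0, "rz": 0, "hand": 0}

```text
clock: 8.35
ee_pos: [484.7, 246.6, 117.7]
tcp_rot: [0.984, 0.176, -0.0, 0.0]
contact_force: [0.8, 1.3, -5.9]
grip_width: 26.9
grip_force: 49.7
```

Call:
jog_arm:
  motion:
    - {"dx": 0, "dy": 0, "dz": 2, "rx": 0, "ry": 0, "rz": 0, "hand": 0}
    - {"dx": 0, "dy": 0, "dz": 2, "rx": 0, "ry": 0, "rz": 0, "hand": 0}
    - {"dx": 0, "dy": 0, "dz": 1, "rx": 0, "ry": 0, "rz": 0, "hand": 0}
    - {"dx": 0, "dy": 0, "dz": 0, "rx": 0, "ry": 0, "rz": 0, "hand": 0}
    - {"dx": 0, "dy": 0, "dz": 0, "rx": 0, "ry": 0, "rz": 0, "hand": 0}

```text
clock: 8.77
ee_pos: [484.7, 246.6, 112.8]
tcp_rot: [0.984, 0.176, 0.0, 0.0]
contact_force: [1.0, 0.7, -3.0]
grip_width: 26.8
grip_force: 50.4
```

Call:
jog_arm:
  motion:
    - {"dx": 0, "dy": 0, "dz": 0.6, "rx": 0, "ry": 0, "rz": 0, "hand": 0}
    - {"dx": 0, "dy": 0, "dz": 0.4, "rx": 0, "ry": 0, "rz": 0, "hand": 0}
    - {"dx": 0, "dy": 0, "dz": 0, "rx": 0, "ry": 0, "rz": 0, "hand": 0}
    - {"dx": 0, "dy": 0, "dz": 0, "rx": 0, "ry": 0, "rz": 0, "hand": 0}
    - {"dx": 0, "dy": 0, "dz": 0, "rx": 0, "ry": 0, "rz": 0, "hand": 0}

```text
clock: 9.18
ee_pos: [485.2, 246.8, 112.6]
tcp_rot: [0.984, 0.176, 0.001, -0.0]
contact_force: [-0.8, -1.0, 11.6]
grip_width: 26.6
grip_force: 51.7
```

Run:
```python
from h import *
c=camera('scene'); a=c['img'][155:255,324:424,::-1]
cv2.imwrite('pics/end.png',cv2.resize(a,(600,600),interpolation=cv2.INTER_CUBIC)); s=state();print(s['ee_pos'],s['contact_force'],s['grip_force'])
```

```text
[485.21384857 246.75370323 112.60270458] [-1.28530711 -1.07930891 12.26093436] 51.734917759895325
```

View pics/end.png

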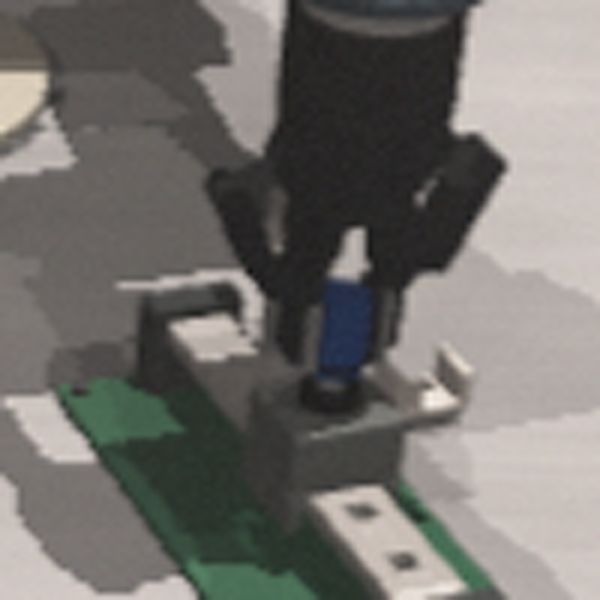

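The carriage has moved one hole: only two holes remain in front of it, at (362,510) and (402,560). The knob is gripped and seated at its start height, and the tool feels 12 N pushing back from the bottom. I'll hand it in.

```bash
python3 -c "
from workcell import *
print(close_job())"
```

```text
the job is handed in; nothing more can be done
None
```

I moved the blue carriage one hole away from the fixed rest and seated the pin in the next hole. The gripper still holds the blue knob at about 50 N, and I handed the job in at about 9 s of the 35 s limit. No verdict came back.

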